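Lock a circuit board in the cam-lever holder

TASK

Set the green circuit board up for soldering in the blue board holder. With a fingertip, gently push the board along its rails until its far end rests against the end stop, then push the arm of the cam lever round, all the way to its end position, so that the jaw clamps the board there. Do not pinch or pick the board up, and leave the other things on the bench where they are.

Things in the scene. Friction and masses are not known exactly. Their poses are not given: they have to be found in the camera images.
- board_holder: heavy board holder, fixed on the tan mat (2.5 mm thick): blue base x -52..52, y -52..94 mm in its frame, top z 13. Origin: on the mat, under the middle of the clamped board; z up. The board slides along the holder's x (+x, away from the robot, is towards the end stop). The base is bare at x < -30, |y| < 30 mm: there a finger can reach below the board behind its near end
- rails (a point): point midway between the two black rails that carry the board, at (0, 0, 30) mm in the holder's frame, level with the rail tops. Rails: x -30..30, y -15..-10 and 8..13. Right of them a fixed aluminium jaw (x -30..30, black face at y -15, top z 39); left the moving jaw (x -30..30, y 27..39, top z 44) with a black lining at y 21 when open: 6 mm of side play for the board
- stop_face (a point): centre of the round steel face of the end stop that the far end of the board meets, 10 mm across, at (34, 0, 31) mm in the holder's frame; an aluminium angle plate 22 mm wide, top z 45 mm, stands behind it
- board: green circuit board, plate 30 x 70 x 2 mm, parts up to 14 mm high, 30 g, loose on the rails. Its y is its long axis and points to its near end (holder -x). Plate in its frame: x -15..15, y -34.5..35.5, z 2..4 mm; underside on the rails at z 30. It starts 10 to 22 mm short of the stop, near end 15 to 28 mm out past the jaws (5 mm when home); slides with under 1 N. Home: origin at holder x = 0
- cam_lever (a joint): angle of the cam lever, rad: 0 fully open (arm along holder +y, left), growing counter-clockwise seen from above as the arm swings towards the robot, 1.75 end position (arm roughly along holder -x). Stays where it is left (friction 0.15 N m). A spiral cam drives the moving jaw 5.2 mm per rad: it pushes the board over to the fixed jaw by 1.15 rad, then squeezes it by a spring, 10 N at the end; 2 to 5 N at the knob
- lever_pivot (a point): axis of the cam lever, at mid-height of its arm (z 49 mm), at (0, 51, 49) mm in the holder's frame
- lever_knob (a point): middle (z 67 mm above the holder's origin) of the upright red hand knob at the end of the lever: up to 20 mm thick, z 53 to 80 mm, 72 mm from the pivot. The dark flat arm between pivot and knob is 13 mm wide, z 45 to 53 mm, and passes clear over base, rails and jaws; a fingertip at z 38 to 50 mm beside the arm pushes arm and knob
- jaw_pad: black lining of the moving jaw, 58 x 6 x 11 mm, that presses on the left edge of the board. The point given is the origin of the holder shifted by the travel of the jaw
- tweezers: black tweezers 12 x 120 x 8 mm, lying on the mat behind the holder, bystander; origin under its middle, y axis along it
- capacitor: dark blue capacitor 16 mm thick, 56 mm with its leads, lying on the mat left of the holder, bystander; y axis along it
- side_cutter: side cutter with blue handles 52 x 123 x 12 mm, lying right of the holder, bystander; origin under its middle
- solder_reel: blue reel of solder, 55 mm wide, 30 mm high, bystander; origin under its middle
- flux_bottle: flux bottle with red needle cap, 30 mm wide, 93 mm high, bystander; origin under its middle
- braid_reel: small white reel, 42 mm wide, 12 mm high, bystander; origin under its middle
- ipa_bottle: white bottle with blue cap, 60 mm wide, 116 mm high, bystander; origin under its middle
Mind the look-alikes: they are no part of the job. What is meant by the board is not white, and is the smaller of those in its own colour.

How it is judged (in metres and radians):
On the way:
1. the board rests against the end stop while the lever is still open (x of board in the frame of board_holder above -0.0025 m and z of board in the frame of board_holder below 0.031 m and value of joint cam_lever below 0.9 rad), for 0.2 s.
At the end, for the whole second after the job is handed in: the lever stands within 0.15 rad of its end position, the jaw presses on the board with more than 4 N, and the board lies at rest on its rails, within 2.5 mm of the end stop and square to the jaws (0.05 rad) (value of joint cam_lever above 1.6 rad and contact force between jaw_pad and board above 4 N and x of board in the frame of board_holder between -0.003 and 0.0025 m and z of board in the frame of board_holder between 0.0255 and 0.0305 m and angle between the y axis of board and the x axis of board_holder, either way round below 0.05 rad and linear speed of board below 0.01 m/s); the robot touches nothing.
It fails at once if the board is lifted off its rails (z of board in the frame of board_holder above 0.036 m).
It fails at once if the board is pinched or shoved hard (contact force between the fingers and board above 30 N).
It fails at once if a bystander is moved (distance of any of tweezers, capacitor, side_cutter, solder_reel, flux_bottle, braid_reel, ipa_bottle from where it was at the start of the episode above 0.015 m).
It also fails if it takes over 48 s, if anything falls off the work surface, if the arm or the gripper's body presses on something with over 40 N, if the wrist force passes 120 N, or if a joint passes its speed limit or range.

ROBOT

A 6-joint arm with a two-finger parallel gripper is mounted at the origin on a cart in front of the work surface, level with it; the furniture and walls round the work are solid. World frame = base frame: x ahead of the robot, y to its left, z up, the work surface at z = 0. Lengths are in mm, angles in rad, forces in N, time in s.
With the tool pointing down it reaches from about 275 to 850 mm from the base axis. Payload 19 kg.
Tool frame: the origin (TCP) lies midway between the tips of the shut fingers; the grasp point (between the pads) lies 19 mm behind it; z points along the fingers, y is the line along which they close (so a half turn about z gives the same grasp; the last joint's range is limited). The gripper opens to 85 mm and grips with 20 to 120 N. Pads are 22 mm wide; open, the fingers measure 114 mm over their backs; the gripper's body (76 mm by 85 mm) begins 54 mm behind the grasp point. The pads swing forward as they close: fully open they stand 13 mm farther back than shut.
Start: joints at [1.019, 0.15, 1.437, -0, 1.554, -0.134], TCP at [233.307, 525.508, 231.267] pointing down, gripper open.
Joint ranges: [-2.8, 2.8], [-0.68, 2.1], [0.12, 2.68], [-1.39, 4.53], [0.16, 2.79], [-2.81, 2.81]. Speed limits (rad/s): [1.89, 1.89, 2.22, 3.01, 3.01, 3.01].

INTERFACE

Orientations are given as a 3x3 rotation matrix whose columns are the frame's x, y, z axes.
In Python, from rig import robot gives the robot as it stands. Calls block until the motion is done:
- robot.move_to(position, orientation): joint-space move of the TCP to a pose.
- robot.movel(position, speed=150, attitude=None): straight line of the TCP; attitude=None keeps the orientation; speed is the mean speed in mm/s.
- robot.goto_joints(angles): joint-space move.
- robot.command_gripper(opening, strength=None): finger opening in mm; strength is the grip in N (None keeps the last); returns when the fingers have stopped.
- robot.wait(seconds).
- robot.ik(position, orientation): joint angles nearest the present ones, or None.
- robot.snapshot(name): name is "side" or "top"; returns the picture (420x560x3 uint8, red, green, blue); there is no depth.
- robot.calibration(name): a dict with "mtx" (3x3 intrinsics, pixels), "k1" (the pictures are not rectified: a ray, as slopes to the right and down, at radius r is drawn at 1 + k1 r^2 times it, then the intrinsics apply), "R" (3x3) and "t" (3): a world point X has camera coordinates R X + t. Camera axes: x right, y down, z forward; pixel columns grow to the right and rows downward; lengths in mm; the calibration is good to about 2 mm. A picture is of the moment at which its call begins. calibration takes no time and is no camera call.
A pose or a line that the arm cannot do raises robot.Unreachable and nothing moves.
- robot.job_done(): hands the job in; it is judged then, once.
Readings, each from a call of its own:
- robot.read_time_s(): time.
- robot.read_q(): joint angles.
- robot.read_qvel(): joint speeds.
- robot.read_effort(): joint torques, N m.
- robot.read_eef_pos(): TCP position.
- robot.read_tool_rot(): TCP orientation.
- robot.read_contact_force(): force on the tool from outside, world axes, zero at the start.
- robot.read_moment(): the same for the moment, N m.
- robot.read_width(): finger opening in mm.
- robot.read_grasp_force(): force on a finger pad.
Only numpy, scipy, OpenCV 4.12 (cv2) and the standard library are available. Lean on these libraries where they do the work, as an engineer would, in place of code of your own. Each camera call takes 0.05 s, during which the arm holds its last target. There are 200 camera calls.

## Working session

There is one attempt and no reset: what is moved stays moved. The work goes in short steps, each a Python script; the robot and the scene stay as the last script left them, time stands still between calls to the robot, and variables do not carry over. Pictures are saved under pics/ and viewed, at most 10 in all, crops included, and the job is handed in when it is done.

```bash
ls; mkdir -p pics
python3 - <<'E'
from rig import robot
import cv2
for n in("top","side"):
    cv2.imwrite(f"pics/{n}0.png",cv2.resize(robot.snapshot(n)[:,:,::-1],(800,600),interpolation=cv2.INTER_CUBIC))
    c=robot.calibration(n);print(n,c)
E
```

```text
pics
top {'mtx': array([[518.5136878 ,   0.        , 278.88271767],
       [  0.        , 518.5136878 , 208.18695129],
       [  0.        ,   0.        ,   1.        ]]), 'k1': -0.1895616162871555, 'R': array([[-2.26829276e-02, -9.99742425e-01,  7.53595116e-04],
       [-9.96505390e-01,  2.25488580e-02, -8.04273347e-02],
       [ 8.03896259e-02, -2.57528901e-03, -9.96760190e-01]]), 't': array([ 217.76278114,  572.4455355 , 1382.23380218])}
side {'mtx': array([[496.01027235,   0.        , 279.77860306],
       [  0.        , 496.01027235, 218.64178083],
       [  0.        ,   0.        ,   1.        ]]), 'k1': 0.06245235342136397, 'R': array([[ 0.83773628, -0.54595315, -0.0115364 ],
       [-0.34993537, -0.52049941, -0.77886173],
       [ 0.41921732,  0.65651773, -0.62708956]]), 't': array([-366.33955105,  372.77542682,  943.57662439])}
```

View pics/top0.png

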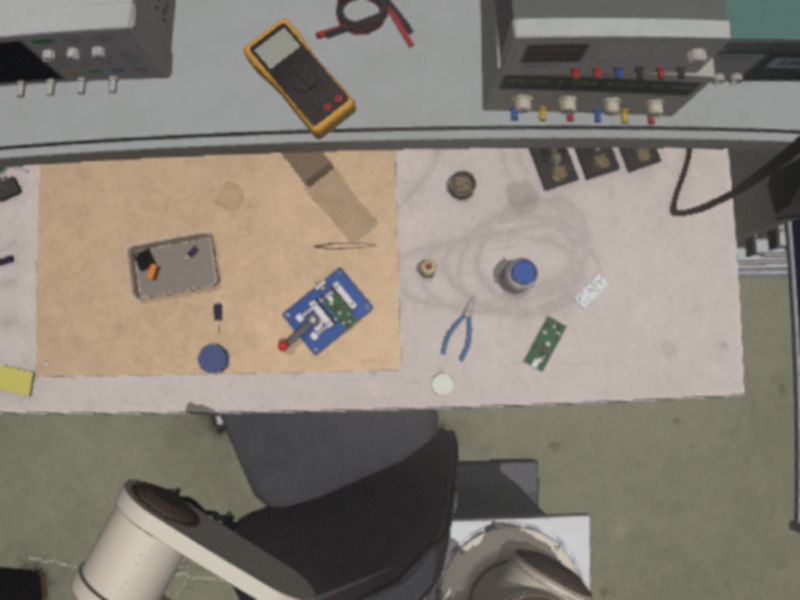

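View pics/side0.png

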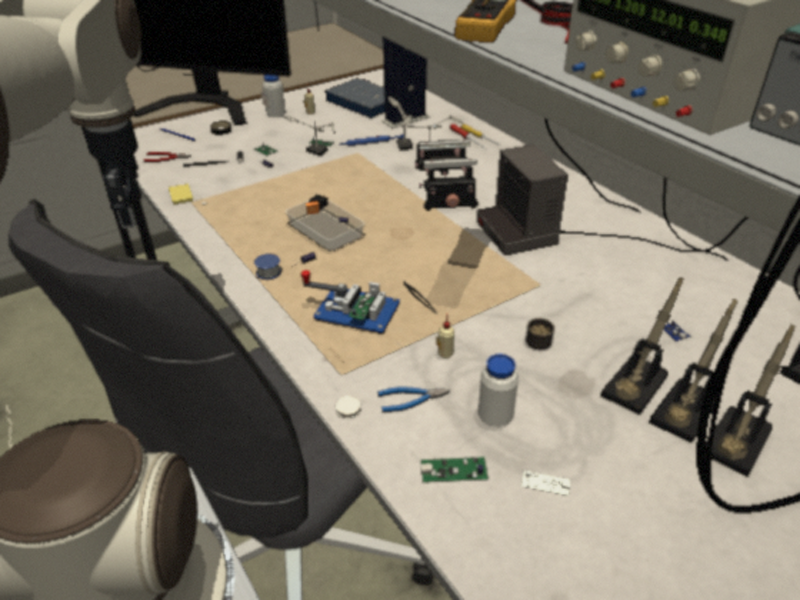

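The top view shows the holder at about (328,310) and its red knob at (283,345), on the left of the holder. The large green board at (545,343) and the white board at (592,291) are look-alikes. I'll enlarge the holder next.

Run:
```python
from rig import robot
import cv2
a=robot.snapshot("top")[184:250,186:274,::-1]; cv2.imwrite("pics/top1.png",cv2.resize(a,None,fx=9,fy=9,interpolation=cv2.INTER_CUBIC))
a=robot.snapshot("side")[180:240,205:285,::-1]; cv2.imwrite("pics/side1.png",cv2.resize(a,None,fx=10,fy=10,interpolation=cv2.INTER_CUBIC))
```

```text
(no output)
```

View pics/top1.png

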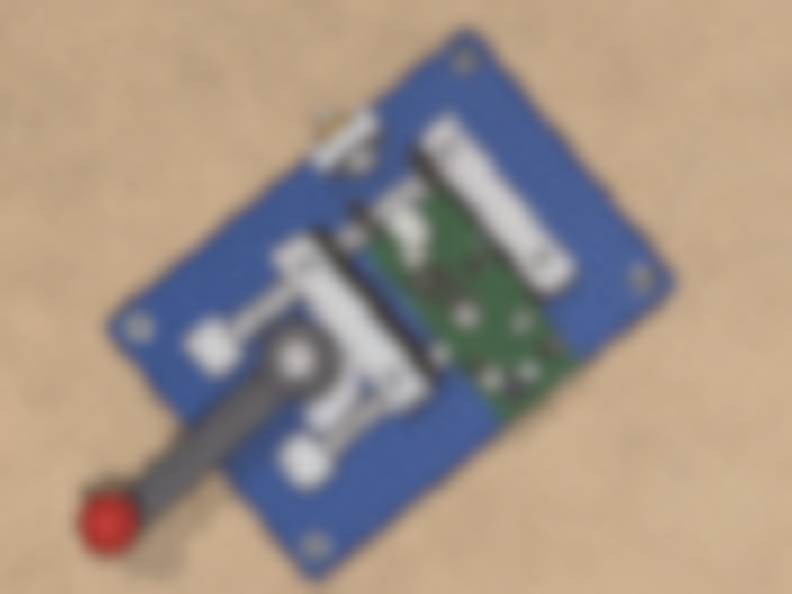

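View pics/side1.png

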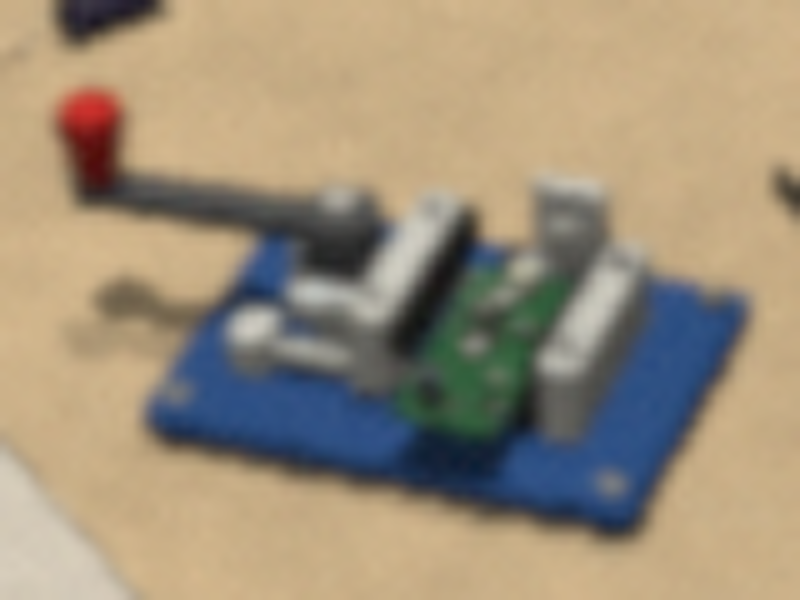

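The crops show the four base corners, the hub, the knob and the near edge of the board. Next I'll fit the holder pose from both views.

```bash
cat > h.py <<'E'
from rig import robot
import numpy as np
from scipy.optimize import least_squares
C={n:robot.calibration(n) for n in("top","side")}
def proj(n,X):
    c=C[n];p=np.atleast_2d(X)@c["R"].T+c["t"];s=p[:,:2]/p[:,2:];s=s*(1+c["k1"]*(s**2).sum(1,keepdims=True))
    return s*c["mtx"][0,0]+c["mtx"][:2,2]
def H(pose,P):
    x,y,t=pose;P=np.atleast_2d(P);c,s=np.cos(t),np.sin(t)
    return np.c_[x+c*P[:,0]-s*P[:,1],y+s*P[:,0]+c*P[:,1],P[:,2]+2.5]
def px(p,f,o): return (np.asarray(p,float)+.5)/f-.5+np.array(o)
def plane(n,p,z):  # world point at height z
    return np.r_[least_squares(lambda v:(proj(n,[v[0],v[1],z])[0]-p),[450,200]).x,z]
def inv(pose,X):
    x,y,t=pose;d=X[:2]-np.array([x,y]);return np.array([np.cos(t)*d[0]+np.sin(t)*d[1],-np.sin(t)*d[0]+np.cos(t)*d[1]])
E
python3 - <<'E'
from h import *
P=np.array([[52,-52,13],[-52,-52,13],[-52,94,13],[52,94,13],[0,51,55]])
T=px([[467,30],[678,282],[315,578],[108,323],[297,358]],9,(186,184))
S=px([[745,298],[628,515],[152,412],[268,238],[343,200]],10,(205,180))
f=lambda v:np.r_[(proj("top",H(v,P))-T).ravel(),(proj("side",H(v,P))-S).ravel()]
r=least_squares(f,[450,200,.7]);print(r.x,r.fun.round(1).tolist())
pose=r.x;np.save("pose.npy",pose)
for n,p,z in[("top",px([108,522],9,(186,184)),82.5),("top",px([578,360],9,(186,184)),34.5),("top",px([508,420],9,(186,184)),34.5),("side",px([90,110],10,(205,180)),82.5),
 ("side",px([485,435],10,(205,180)),34.5),("side",px([402,412],10,(205,180)),34.5)]:
    X=plane(n,p,z);print(n,X.round(1),inv(pose,X).round(1))
print(plane("top",px([215,350],9,(186,184)),30))
for n,w in(("flux",(428,268)),("reel",(213,358)),("cap",(218,315)),("twz1",(315,246)),("twz2",(375,244)),("cut",(445,350)),("braid",(442,384)),("tray",(218,290))):
    print(n,plane("top",np.array(w)*.7,15).round())
E
```

```text
[569.68582721 323.77664694   0.67688885] [0.3, -1.4, 1.3, -0.4, 0.4, 1.2, -0.7, 0.3, 0.6, 0.0, 0.6, -0.8, 0.2, 0.1, -2.1, 0.2, 0.7, -3.9, -0.7, 1.2]
top [490.3 417.9  82.5] [ -2.9 123.1]
top [536.7 283.8  34.5] [-50.8 -10.5]
top [519.3 305.   34.5] [-51.1  16.9]
side [489.4 412.3  82.5] [ -7.1 119.3]
side [535.7 281.7  34.5] [-52.9 -11.5]
side [522.1 302.6  34.5] [-50.3  13.3]
[542.29776416 393.05865846  30.        ]
flux [633. 147.  15.]
reel [469. 563.  15.]
cap [552. 553.  15.]
twz1 [681. 363.  15.]
twz2 [682. 247.  15.]
cut [476. 118.  15.]
braid [411. 126.  15.]
tray [600. 553.  15.]
```

```bash
cat >> h.py <<'E'
try: pose=np.load("pose.npy")
except OSError: pose=None
def R(a): # tool down, tool x along holder angle a
    a=a+pose[2];c,s=np.cos(a),np.sin(a);return np.array([[c,s,0],[s,-c,0],[0,0,-1.]])
def W(x,y,z): return H(pose,[x,y,z])[0]
def F(): return np.array(robot.read_contact_force())
def hx(f): return np.array([np.cos(pose[2])*f[0]+np.sin(pose[2])*f[1],-np.sin(pose[2])*f[0]+np.cos(pose[2])*f[1],f[2]])
E
python3 - <<'E'
from h import *
for a in(0,np.pi): print(a,robot.ik(W(-75,2,120),R(a)))
for f in(0,.9,1.75):
  for a in(np.pi,0):
    q=robot.ik(W(30-60*f/1.75,90,40),R(a+f));print(f,a,None if q is None else q[5])
a=0 if robot.ik(W(-75,2,120),R(0)) is not None and abs(robot.ik(W(-75,2,120),R(0))[5])<1.6 else np.pi
robot.command_gripper(0)
robot.move_to(W(-75,2,120),R(a))
robot.movel(W(-75,2,24),120)
f0=F();print(robot.read_time_s(),hx(f0),robot.read_eef_pos(),W(-75,2,24))
x=-66;robot.movel(W(x,2,24),60);print(hx(F()-f0))
while x<-43:
    x+=1.;robot.movel(W(x,2,24),20);f=hx(F()-f0);print(x,f.round(1))
    if f[0]<-2.5:break
print(robot.read_time_s())
import cv2
im=np.hstack([cv2.resize(robot.snapshot("top")[180:255,190:270,::-1],(400,375),interpolation=2),cv2.resize(robot.snapshot("side")[170:245,205:285,::-1],(400,375),interpolation=2)])
cv2.imwrite("pics/p1.png",im)
E
```

```text
0 [ 3.67062731e-01  2.22211627e-01  1.57634045e+00 -4.44089210e-16
  1.34304057e+00  1.26097021e+00]
3.141592653589793 [ 3.67062731e-01  2.22211627e-01  1.57634045e+00 -4.44089210e-16
  1.34304057e+00 -1.88062245e+00]
0 3.141592653589793 -1.7058088981728898
0 0 1.435783755416903
0.9 3.141592653589793 -2.6122798991454634
0.9 0 0.5293127544443301
1.75 3.141592653589793 None
1.75 0 -0.32739648156695544
3.3583 [-0.12434465  0.21661985 -0.2540115 ] [510.34898317 278.60648357  27.26486197] [509.96869392 278.35788439  26.5       ]
[ 1.21812211  0.42498471 -0.03520002]
-65.0 [ 0.1  0.5 -0.5]
-64.0 [0.4 0.3 0.9]
-63.0 [0.3 0.5 0.6]
-62.0 [ 0.5 -0.4  0.3]
-61.0 [-0.1  0.   0.4]
-60.0 [ 0.  -0.3 -0. ]
-59.0 [-0.1 -1.5 -0.1]
-58.0 [-1.  -0.4  0.1]
-57.0 [0.1 0.1 0.4]
-56.0 [-0.   0.1  0.6]
-55.0 [-0.2  0.2  0.1]
-54.0 [ 0.4 -0.6  0.6]
-53.0 [ 0.7 -0.4  0.9]
-52.0 [0.9 0.1 0.4]
-51.0 [ 0.2 -0.1  0.3]
-50.0 [-0.5 -0.6  0.3]
-49.0 [-0.2 -0.1  0.6]
-48.0 [0.3 1.1 0.2]
-47.0 [-1.5 -0.6 -0.8]
-46.0 [-6.3  0.2  3.5]
8.6583
```

View pics/p1.png

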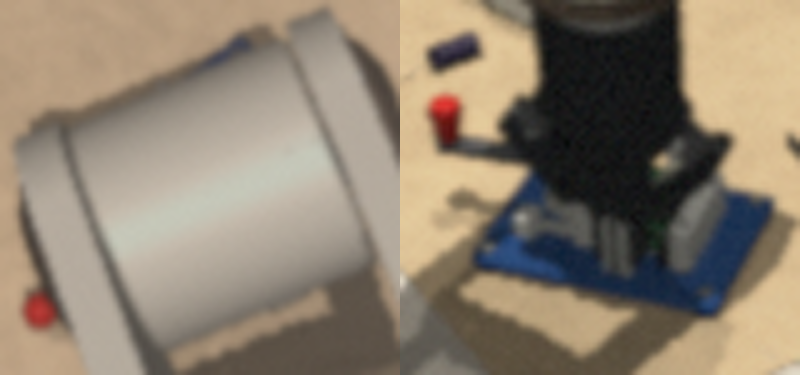

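The push ended with contact at the expected home position, with the finger at x ≈ -46. I'll retreat, move behind the lever and check.

Run:
```python
from h import *
import cv2
robot.movel(W(-75,2,24),80);robot.movel(W(-75,2,130),200)
robot.move_to(W(34,99,130),R(0))
a=cv2.resize(robot.snapshot("side")[180:240,205:285,::-1],(800,600),interpolation=2);cv2.imwrite("pics/p2.png",a)
print(robot.read_time_s())
```

```text
10.6333
```

View pics/p2.png

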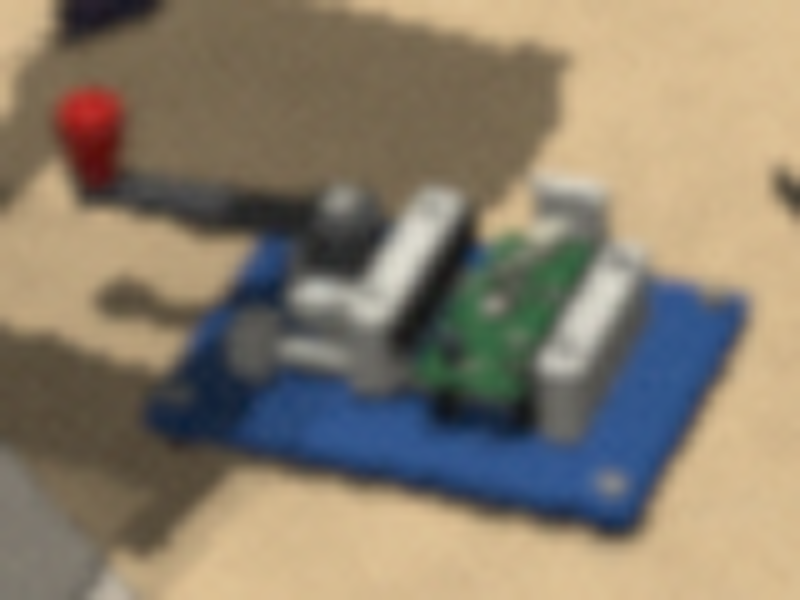

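The board now reaches the end stop: its far end is at about (560,235) by the plate, its near end sits just past the jaws, and the lever hasn't moved. Next is the lever sweep.

Run:
```python
from h import *
import cv2
r,z=48,41
def tip(p,d): u=np.array([-np.sin(p),np.cos(p)]);n=np.array([-np.cos(p),-np.sin(p)]);return W(*(np.array([0,51])+r*u-d*n),z)
robot.movel(W(34,99,z),150)
f0=F();print(robot.read_time_s(),hx(f0).round(1))
p=0.;robot.movel(tip(0,20),60)
while p<1.9:
    p+=.1 if p<1.45 else .04
    robot.movel(tip(p,17.5),40,R(p));f=hx(F()-f0);t=np.array([np.cos(p),np.sin(p)])@f[:2]
    print(round(p,2),f.round(1),round(t,1))
    if t>22 or np.abs(f).max()>30: break
print(robot.read_time_s())
np.save("p.npy",p)
a=cv2.resize(robot.snapshot("side")[170:245,195:295,::-1],(800,600),interpolation=2);cv2.imwrite("pics/p3.png",a)
```

```text
11.375 [1.5 0.6 0.3]
0.1 [-1.5 -0.3 -1.2] -1.6
0.2 [-1.8 -1.1 -0.5] -2.0
0.3 [-1.4 -1.4 -1.1] -1.8
0.4 [-2.4 -0.5 -0.4] -2.4
0.5 [-1.7 -0.1 -0.7] -1.6
0.6 [-1.3 -0.7  0.2] -1.5
0.7 [-1.7 -0.5 -1.6] -1.6
0.8 [-1.  -0.  -0.6] -0.7
0.9 [-0.6 -0.8 -0.5] -1.0
1.0 [-0.8 -1.   0.3] -1.3
1.1 [-0.7 -0.9 -0.2] -1.1
1.2 [-1.3 -1.3 -0.1] -1.7
1.3 [-1.  -1.  -0.6] -1.2
1.4 [-1.1 -0.9 -0.5] -1.1
1.5 [-0.6 -1.4 -0.8] -1.4
1.54 [-1.   0.9 -0.6] 0.9
1.58 [-1.1  2.1 -0.4] 2.1
1.62 [-2.3  1.7  0.3] 1.8
1.66 [-1.7  2.   0.2] 2.1
1.7 [-4.3  1.2  0.9] 1.8
1.74 [-2.6  1.5  0.3] 1.9
1.78 [-4.   5.7  1.6] 6.4
1.82 [-5.8 18.8  3.8] 19.7
1.86 [-8.3 33.5  7.3] 34.5
18.2
```

View pics/p3.png

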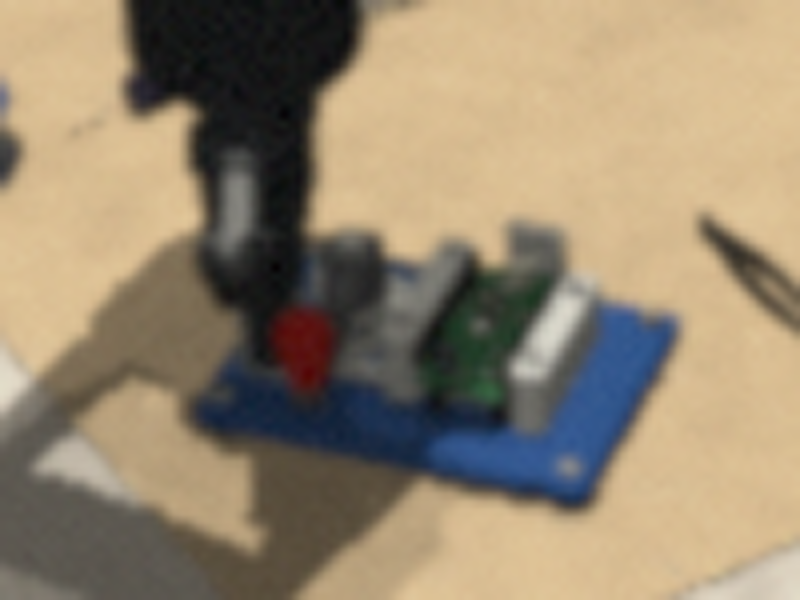

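The lever is against its end stop: the force rose steeply from 1.78 rad and the knob swung round to (305,345). I'll withdraw and verify.

Run:
```python
from h import *
import cv2
p=1.82
def tip(p,d,z): u=np.array([-np.sin(p),np.cos(p)]);n=np.array([-np.cos(p),-np.sin(p)]);return W(*(np.array([0,51])+48*u-d*n),z)
robot.movel(tip(p,35,41),60);robot.movel(tip(p,40,170),200)
robot.movel(tip(p,180,200),200)
a=[cv2.resize(robot.snapshot(n)[r:r+75,c:c+80,::-1],(400,375),interpolation=2) for n,r,c in(("top",180,190),("side",170,205))]
cv2.imwrite("pics/p4.png",np.hstack(a));print(robot.read_time_s())
```

```text
20.4833
```

View pics/p4.png

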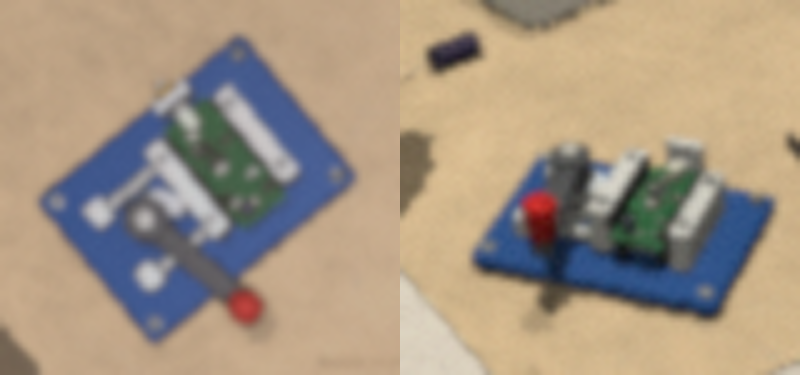

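The board is gripped between the jaws and touching the stop. The lever points slightly past holder -x (about 1.72 rad), and the robot is clear.

```bash
python3 -c "
from rig import robot
robot.wait(0.3);print(robot.job_done())"
```

```text
the job is handed in; nothing more can be done
None
```

The job is handed in at about 21 s: in the last pictures the board is against the end stop, the lever is at its end position (about 1.72 rad) with the jaw closed on the board, and the arm is clear; I had no direct reading of the clamping force.

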